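Dock the capped reagent bottles before a plate run

TASK

Put each of the four capped reagent bottles into the holder that matches its shape and size (small round, large round, small square, large square), standing fully down on the holder's floor. Set them down rather than dropping them, keep them upright all the while, and leave the two uncapped empty bottles standing where they are.

Things in the scene. Friction and masses are not known exactly. Their poses are not given: they have to be found in the camera images.
- round_small: Off-white plastic bottle with a mid-grey screw cap (closed on top), small and round. Body: upright cylinder, diameter 40 mm, 48 mm high. Cap: diameter 30 mm, its top 80 mm and its underside 56 mm above the bottle's bottom; below the cap a neck 24 mm in diameter and 8 mm high down to the flat shoulder. About 80 (varies 55 to 105) g. Origin: centre of the bottle's bottom face, z up along the bottle's axis.
- round_large: Off-white plastic bottle with a mid-grey screw cap (closed on top), large and round. Body: upright cylinder, diameter 60 mm, 72 mm high. Cap: diameter 40 mm, its top 104 mm and its underside 80 mm above the bottle's bottom; below the cap a neck 34 mm in diameter and 8 mm high down to the flat shoulder. About 220 (varies 150 to 290) g. Origin: centre of the bottle's bottom face, z up along the bottle's axis.
- square_small: Off-white plastic bottle with a mid-grey screw cap (closed on top), small and square. Body: 40 x 40 mm, 48 mm high. Cap: diameter 30 mm, its top 80 mm and its underside 56 mm above the bottle's bottom; below the cap a neck 24 mm in diameter and 8 mm high down to the flat shoulder. About 80 (varies 55 to 105) g. Origin: centre of the bottle's bottom face, z up along the bottle's axis; x and y square to its side faces (it looks the same every quarter turn).
- square_large: Off-white plastic bottle with a mid-grey screw cap (closed on top), large and square. Body: 58 x 58 mm, 72 mm high. Cap: diameter 40 mm, its top 104 mm and its underside 80 mm above the bottle's bottom; below the cap a neck 34 mm in diameter and 8 mm high down to the flat shoulder. About 220 (varies 150 to 290) g. Origin: centre of the bottle's bottom face, z up along the bottle's axis; x and y square to its side faces (it looks the same every quarter turn).
- holder_round_small: Fixed shallow grey metal holder for the small round bottle: a round cup, 20 mm high, wall 6 mm, floor 6 mm thick (so a seated bottle's bottom is 6 mm above the bench), opening 54 mm in diameter. Origin: centre of its underside on the bench, z up.
- holder_round_large: Fixed shallow grey metal holder for the large round bottle: a round cup, 20 mm high, wall 6 mm, floor 6 mm thick (so a seated bottle's bottom is 6 mm above the bench), opening 74 mm in diameter. Origin: centre of its underside on the bench, z up.
- holder_square_small: Fixed shallow grey metal holder for the small square bottle: a square cup, 20 mm high, wall 6 mm, floor 6 mm thick (so a seated bottle's bottom is 6 mm above the bench), opening 54 x 54 mm wide. Origin: centre of its underside on the bench, z up, x and y square to its walls.
- holder_square_large: Fixed shallow grey metal holder for the large square bottle: a square cup, 20 mm high, wall 6 mm, floor 6 mm thick (so a seated bottle's bottom is 6 mm above the bench), opening 72 x 72 mm wide. Origin: centre of its underside on the bench, z up, x and y square to its walls.
- empty_round: Empty off-white plastic bottle without a cap, round, body diameter 60 mm, body 72 mm high, with an open neck 34 mm in diameter reaching 93 mm above its bottom; about 60 g, easily knocked over. To be left alone. Origin: centre of its bottom face, z up.
- empty_square: Empty off-white plastic bottle without a cap, square, body 40 x 40 mm, body 48 mm high, with an open neck 26 mm in diameter reaching 69 mm above its bottom; about 60 g, easily knocked over. To be left alone. Origin: centre of its bottom face, z up.
Things that resemble listed ones, but are neither listed nor needed, are in the scene too. What is shaped like the round_small but brown or yellow is not meant.

How it is judged:
By the outcome, as a careful person would: the job done as asked, in the order asked, and still so for the second after the job is handed in, with the robot touching nothing.
It also fails if it takes over 112 s, if anything falls off the work surface, if the arm or the gripper's body presses on something with over 40 N, if the wrist force passes 120 N, or if a joint passes its speed limit or range.

ROBOT

A 6-joint arm with a two-finger parallel gripper is mounted at the origin on the work surface. World frame = base frame: x ahead of the robot, y to its left, z up, the work surface at z = 0. Lengths are in mm, angles in rad, forces in N, time in s.
With the tool pointing down it reaches from about 400 to 925 mm from the base axis. Payload 12.5 kg.
Tool frame: the origin (TCP) lies at the very end of the fingers, on their centre line; the grasp point (between the pads) lies 19 mm behind it; z points along the fingers, y is the line along which they close (so a half turn about z gives the same grasp; the last joint's range is limited). The gripper opens to 95 mm and grips with 3 to 60 N. Pads are 20 mm wide; open, the fingers measure 119 mm over their backs; the gripper's body (75 mm by 180 mm) begins 59 mm behind the grasp point.
Start: joints at [1.237, 0.491, 1.559, -0, 1.092, -0.106], TCP at [141.128, 608.876, 214.661] pointing down, gripper open.
Joint ranges: [-3.1, 3.1], [-0.84, 2.19], [0.05, 2.79], [-1.13, 4.28], [0.06, 2.93], [-2.69, 2.69]. Speed limits (rad/s): [2.22, 2.22, 2.79, 3.14, 3.14, 3.14].

INTERFACE

Orientations are given as a unit quaternion [w, x, y, z].
In Python, from station import arm, viewer gives the robot as it stands. The module is installed in compiled form; this text tells all that it offers.
- The arm moves only by the tool arm_command, never from a script. Its argument "motion" is one flat list of numbers, 7 for each row, row after row: the turn, a rotation vector about the tool's x, y, z as a fraction of full scale, then the shift along the tool's x, y, z as a fraction of full scale, then the opening, from 0 (shut) to 1 (fully open). A call has 1 to 5 rows; each row shifts and turns the commanded pose from where the row before left it, along the tool's axes as they then stand; what a row does not reach is not made up. Full scale, the value 1, is 0.6 m for a shift and 60 degrees for a turn. A row lasts 1/8 s, in which the tool goes at most 62.5 mm and 10.7 degrees, less where a joint would pass 70% of its speed; a pose out of reach is approached as far as the arm can. A call with a number of a shift or a turn outside -1 to 1 is refused whole. A call with a gripper value outside its range is refused whole. The fingers move at their own pace and stop on an object; "squeeze" is the grip in N (left out, the last holds). Time passes only in rows, so rows that do not move let the fingers close. It gives the time, the measured TCP pose, the force, the opening and the grip force at its end, in the units of the state.
- arm.state(): the state, without advancing time (a new reading comes with each control period).
- viewer.capture(name): name is "scene" or "top"; returns the picture (480x640x3 uint8, red, green, blue); there is no depth.
- viewer.camera_params(name): a dict with "fx", "fy", "cx", "cy" (pixels), "distortion" ([k1, k2, p1, p2, k3] as OpenCV has them; the pictures are not rectified), "rvec" (rotation vector, rad) and "tvec" (3), from world to camera coordinates, as OpenCV has them. Camera axes: x right, y down, z forward; pixel columns grow to the right and rows downward; lengths in mm; the calibration is good to about 2 mm. A picture is of the moment at which its call begins. camera_params takes no time and is no camera call.
- arm.sign_off(): hands the job in; it is judged then, once.
Trained networks look in the newest picture that a camera, given by its name, has taken for a name from the list of things; names that differ only in an ending like _2 or _b are one class to them, and where a whole thing is asked for, a point or a joint stands for the part that bears it (a point fixed in the world has none). Each returns a list of dicts, best first, with "confidence" (0 to 1); they miss things now and then, are a little off and sometimes report something else, mostly with a low value. They report only what shows in the picture. A call takes as long as a camera call. They do not tell look-alikes from the thing itself.
- viewer.recognise(camera, target): "extent" ([left, top, right, bottom] in pixels, round what is visible of it).
The state is a dict: "clock": time; "q": joint angles; "dq": joint speeds; "effort": joint torques, N m; "eef_pos": TCP position; "ee_rot": TCP orientation; "wrist_force": force on the tool from outside, world axes, zero at the start; "moment": the same for the moment, N m; "grip_width": opening from 0.0 (shut) to 1.0 (fully open); "grasp_force": force on a finger pad.
Only numpy, scipy, OpenCV 4.12 (cv2) and the standard library are available. Lean on these libraries where they do the work, as an engineer would, in place of code of your own. Each camera call takes 0.05 s, during which the arm holds its last target. There are 200 camera calls.

## Working session

There is one attempt and no reset: what is moved stays moved. The work goes in short steps, Python scripts to look and compute and a tool call to move; the robot and the scene stay as the last step left them, time stands still between calls to the robot, and variables do not carry over. Pictures are saved under pics/ and viewed, at most 14 in all, crops included, and the job is handed in when it is done.

Besides the shell and the picture viewer there is one more tool, called after "Call:" as name(argument=value, ...) on one line, values as JSON. arm_command: Moves the arm, as the interface text tells. Its arguments: {"type":"object","properties":{"motion":{"type":"array","items":{"type":"number","minimum":-1,"maximum":1}},"squeeze":{"type":"number"}},"required":["motion"]}

```bash
mkdir -p pics
cat > h.py <<'E'
import numpy as np,cv2
from station import arm,viewer
def snap(c,n):
    im=viewer.capture(c); cv2.imwrite(f'pics/{n}.png',im[...,::-1]); return im
E
python3 - <<'E'
from h import *
for c in('scene','top'):
    snap(c,c+'0'); p=viewer.camera_params(c); print(c,p)
    R=cv2.Rodrigues(np.array(p['rvec'],float))[0]; print('pos',-R.T@np.array(p['tvec']))
    for t in['round_small','round_large','square_small','square_large','holder_round_small','holder_round_large','holder_square_small','holder_square_large','empty_round','empty_square']:
        print(t,[(np.round(d['extent']).astype(int).tolist(),round(d['confidence'],2)) for d in viewer.recognise(c,t)[:5]])
s=arm.state();print(s)
E
```

```text
scene {'fx': 467.0234976949619, 'fy': 467.0234976949619, 'cx': 325.64449013767086, 'cy': 242.86044073421857, 'distortion': array([0.04271239, 0.        , 0.        , 0.        , 0.        ]), 'rvec': array([ 1.60777628,  1.99362196, -0.81213966]), 'tvec': array([ 123.39173301, -385.54675701, 1343.01150364])}
pos [1199.61937879  155.02013923  710.23504771]
round_small [([226, 218, 246, 258], 0.88), ([237, 279, 260, 322], 0.79), ([258, 235, 282, 278], 0.72)]
round_large [([143, 158, 179, 208], 0.97)]
square_small [([348, 264, 372, 304], 0.88)]
square_large [([449, 246, 498, 309], 0.65), ([194, 155, 244, 189], 0.15)]
holder_round_small [([286, 191, 321, 213], 0.69)]
holder_round_large [([449, 198, 492, 232], 0.63)]
holder_square_small [([368, 214, 405, 244], 0.83)]
holder_square_large [([192, 156, 246, 191], 0.86)]
empty_round [([524, 221, 566, 276], 0.84)]
empty_square [([184, 211, 208, 241], 0.67), ([196, 158, 244, 188], 0.58)]
top {'fx': 523.516928465918, 'fy': 523.516928465918, 'cx': 318.39965279202977, 'cy': 235.34178984939143, 'distortion': array([-0.02898729,  0.        ,  0.    
[... 854 characters left out ...]
480, 283], 0.43)]
{'clock': 1.1, 'q': array([ 1.23742394e+00,  4.90921397e-01,  1.55890033e+00,  8.81978302e-06,
        1.09172780e+00, -1.05603262e-01]), 'dq': array([ 0.00073346,  0.00017367, -0.00016432, -0.00112037, -0.0008366 ,
        0.000595  ]), 'effort': array([-9.88175743e-04, -6.12477922e+01, -2.58422005e+01,  6.91542705e-02,
        4.48631169e-02,  2.40266196e-06]), 'eef_pos': array([141.10918964, 608.87284738, 214.64753119]), 'ee_rot': array([8.75580473e-07, 1.13640565e-01, 9.93521928e-01, 2.18990038e-05]), 'wrist_force': array([-0.00844722, -0.13913793,  0.36344789]), 'moment': array([0.00129116, 0.01665106, 0.00693371]), 'grasp_force': 0.0, 'grip_width': 0.9984438337410099}
```

View pics/scene0.png

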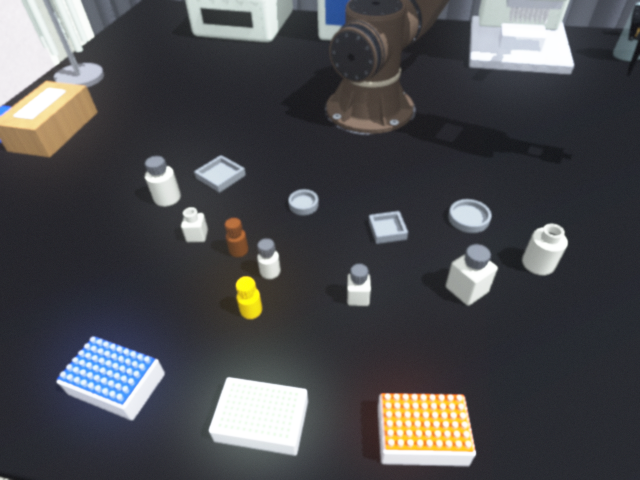

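View pics/top0.png

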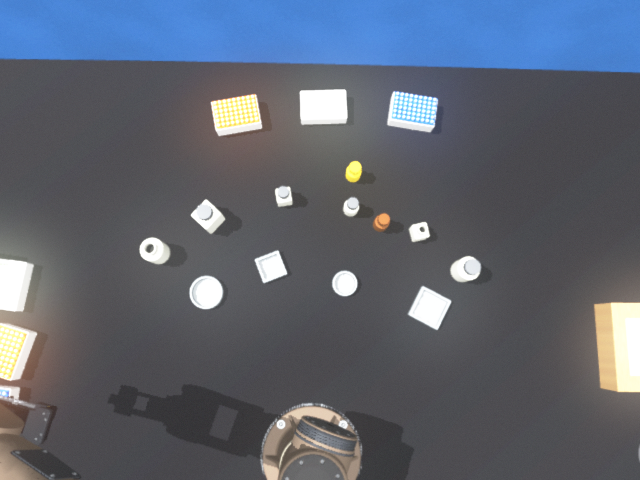

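The scene view shows the white round_small at about (269,258), square_small at (359,286), square_large at (472,275) and round_large at (162,182). Holders are at (303,202), (388,227), (470,215) and (220,173). In the top view the bottles are at (351,207), (284,196), (208,216) and (465,269), and the holders at (345,283), (271,266), (206,292) and (430,308). I'll fit silhouettes in both views, leaving z free.

```bash
cat > fit.py <<'E'
from h import *
from scipy.optimize import minimize
P={c:viewer.camera_params(c) for c in('scene','top')}
def proj(c,X):
    p=P[c]; K=np.array([[p['fx'],0,p['cx']],[0,p['fy'],p['cy']],[0,0,1]])
    return cv2.projectPoints(np.asarray(X,float),p['rvec'],p['tvec'],K,p['distortion'])[0][:,0]
def prism(sq,w,z0,z1):
    a=np.linspace(0,2*np.pi,33)[:-1]
    b=np.array([[1,1],[1,-1],[-1,-1],[-1,1]])*w/2 if sq else np.c_[np.cos(a),np.sin(a)]*w/2
    return np.vstack([np.c_[b,np.full(len(b),z)] for z in(z0,z1)])
def model(n):
    if n.startswith('holder'):
        return [prism('square' in n,{'round_small':66,'round_large':86,'square_small':66,'square_large':84}[n[7:]],0,20)]
    if n=='empty_round': return [prism(0,60,0,72),prism(0,34,72,93)]
    if n=='empty_square': return [prism(1,40,0,48),prism(0,26,48,69)]
    L='large' in n; sq='square' in n
    return [prism(sq,(58 if sq else 60) if L else 40,0,72 if L else 48),prism(0,34 if L else 24,72 if L else 48,80 if L else 56),prism(0,40 if L else 30,80 if L else 56,104 if L else 80)]
S=4
def fit(n,box,ims,free=True):
    # box: {cam: extent}; maximise silhouette IoU over x,y,z,yaw
    D={}
    for c,b in box.items():
        x0,y0=int(b[0])-8,int(b[1])-8; x1,y1=int(b[2])+9,int(b[3])+9
        g=ims[c][y0:y1,x0:x1].max(2)
        g=cv2.resize(g,None,fx=S,fy=S,interpolation=cv2.INTER_LINEAR)
        m=(g>T[c]).astype(np.uint8)
        k,lab,st,_=cv2.connectedComponentsWithStats(m)
        ctr=np.array(m.shape)//2; i=max(range(1,k),key=lambda j:st[j,4])
        D[c]=((lab==i),x0,y0)
    def rend(c,v):
        M,x0,y0=D[c]; r=np.zeros(M.shape,np.uint8); co,si=np.cos(v[3]),np.sin(v[3])
        for X in model(n):
            Y=X@np.array([[co,si,0],[-si,co,0],[0,0,1]])+v[:3]
            u=(proj(c,Y)-[x0,y0]+.5)*S-.5
            cv2.fillConvexPoly(r,cv2.convexHull(np.round(u*16).astype(np.int32)),1,shift=4)
        return r>0
    def cost(v):
        s=0
        for c in D:
            r=rend(c,v); s+=1-(r&D[c][0]).sum()/(r|D[c][0]).sum()
        return s/len(D)
    # start: intersect ray of top box centre with z=h/2
    b=box.get('top') ; c='top' if b is not None else 'scene'; b=box[c]
    zm=max(X[:,2].max() for X in model(n))/2
    ct=np.array([(b[0]+b[2])/2,(b[1]+b[3])/2])
    q=minimize(lambda p:((proj(c,[[p[0],p[1],zm]])[0]-ct)**2).sum(),[600,0],method='Nelder-Mead').x
    best=None
    for y in(np.arange(0,1.57,.26) if 'square' in n else[0]):
        v0=np.array([q[0],q[1],0,y])
        r=minimize(cost,v0,method='Nelder-Mead',options=dict(initial_simplex=np.vstack([v0]+[v0+d for d in np.diag([8,8,6,.2])]),xatol=.1,fatol=1e-4))
        if best is None or r.fun<best.fun:best=r
    return best,D,rend
T={'scene':60,'top':60}
E
cat > b.py <<'E'
B=dict(round_small=([258,235,282,278],[343,196,361,220]),round_large=([143,158,179,208],[449,255,483,285]),
square_small=([346,264,372,306],[274,184,294,209]),square_large=([447,246,498,303],[191,198,226,235]),
holder_round_small=([286,189,321,215],[331,269,358,297]),holder_round_large=([447,198,493,233],[188,274,224,310]),
holder_square_small=([367,211,409,244],[254,250,289,283]),holder_square_large=([192,156,246,191],[407,287,452,330]),
empty_round=([524,224,566,274],[139,236,172,265]),empty_square=([182,207,208,243],[408,221,431,243]))
E
python3 - <<'E'
from fit import *
from b import B
ims={c:cv2.imread(f'pics/{c}0.png') for c in('scene','top')}
tiles={c:[] for c in ims}
for n,(s,t) in B.items():
    r,D,rend=fit(n,dict(scene=s,top=t),ims)
    print(n,np.round(r.x,2),'cost',round(r.fun,3))
    for c in D:
        M,x0,y0=D[c]; h,w=M.shape
        g=cv2.resize(ims[c][y0:y0+h//S,x0:x0+w//S],(w,h),interpolation=cv2.INTER_LINEAR)
        for m,col in((M,(0,255,255)),(rend(c,r.x),(0,0,255))):
            cs,_=cv2.findContours(m.astype(np.uint8),cv2.RETR_EXTERNAL,cv2.CHAIN_APPROX_NONE);cv2.drawContours(g,cs,-1,col,1)
        k=np.zeros((290,280,3),np.uint8);g=g[:290,:280];k[:g.shape[0],:g.shape[1]]=g;tiles[c].append(k)
rows=[np.hstack(tiles[c][i:i+5]) for c in tiles for i in(0,5)]
cv2.imwrite('pics/fit.png',cv2.resize(np.vstack(rows),(724,600),interpolation=cv2.INTER_AREA))
E
```

```text
round_small [664.91 -85.6   27.58  -0.93] cost 0.524
round_large [ 502.17 -377.37   23.63   -6.39] cost 0.48
square_small [ 6.7449e+02  8.7940e+01  8.7900e+00 -3.0000e-02] cost 0.463
square_large [626.86 279.49  22.77   0.84] cost 0.388
holder_round_small [465.76 -71.1   27.47   0.49] cost 0.408
holder_round_large [437.66 280.35  25.94  -1.85] cost 0.365
holder_square_small [511.61 118.74  32.16   1.99] cost 0.422
holder_square_large [ 412.6  -284.24   32.63   -0.45] cost 0.412
empty_round [536.8  409.47  24.33  -1.15] cost 0.387
empty_square [ 5.7469e+02 -2.0000e-02  0.0000e+00  0.0000e+00] cost 1.0
```

View pics/fit.png

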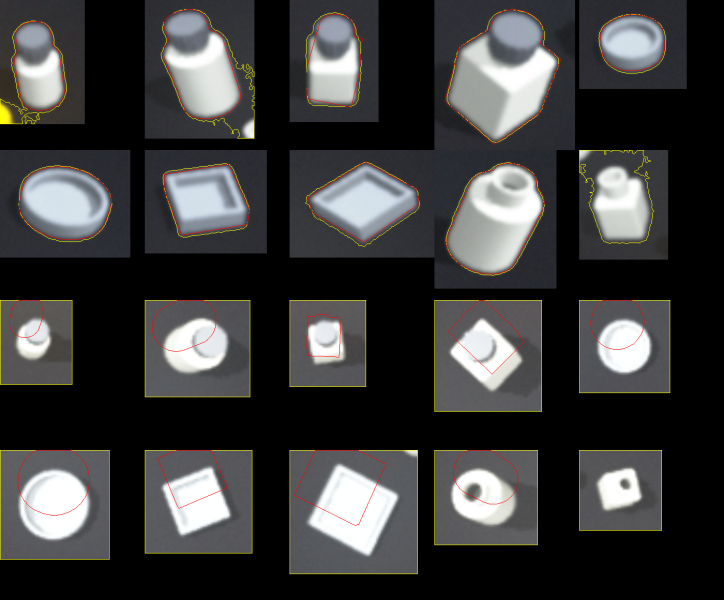

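The scene-view contours fit well, but the top-view threshold is below the bench brightness. I'll raise both thresholds.

```bash
sed -i "s/^T=.*/T={'scene':90,'top':140}/" fit.py
sed -i 's/\[258,235,282,278\]/[260,238,281,278]/;s/\[182,207,208,243\]/[184,210,208,241]/' b.py
cat > run.py <<'E'
from fit import *
from b import B
ims={c:cv2.imread(f'pics/{c}0.png') for c in('scene','top')}
tiles={c:[] for c in ims}
for n,(s,t) in B.items():
    r,D,rend=fit(n,dict(scene=s,top=t),ims)
    print(n,np.round(r.x,2),'deg',round(np.degrees(r.x[3])%90,1),'cost',round(r.fun,3))
    for c in D:
        M,x0,y0=D[c]; h,w=M.shape
        g=cv2.resize(ims[c][y0:y0+h//S,x0:x0+w//S],(w,h),interpolation=cv2.INTER_LINEAR)
        for m,col in((M,(0,255,255)),(rend(c,r.x),(0,0,255))):
            cs,_=cv2.findContours(m.astype(np.uint8),cv2.RETR_EXTERNAL,cv2.CHAIN_APPROX_NONE);cv2.drawContours(g,cs,-1,col,1)
        k=np.zeros((290,280,3),np.uint8);g=g[:290,:280];k[:g.shape[0],:g.shape[1]]=g;tiles[c].append(k)
rows=[np.hstack(tiles[c][i:i+5]) for c in tiles for i in(0,5)]
cv2.imwrite('pics/fit2.png',cv2.resize(np.vstack(rows),(724,600),interpolation=cv2.INTER_AREA))
E
python3 run.py
```

```text
round_small [ 6.4214e+02 -9.6540e+01  2.2000e-01  1.1000e-01] deg 6.3 cost 0.057
round_large [ 4.7684e+02 -3.9755e+02  2.0000e-01  3.0000e-02] deg 1.8 cost 0.052
square_small [6.6422e+02 2.0000e-02 0.0000e+00 0.0000e+00] deg 0.0 cost 1.0
square_large [ 6.0656e+02  2.8383e+02 -4.7000e-01  8.7000e-01] deg 49.7 cost 0.041
holder_round_small [ 4.3826e+02 -8.0740e+01  1.6200e+00 -4.0000e-02] deg 87.9 cost 0.051
holder_round_large [4.0920e+02 2.8362e+02 1.4900e+00 7.0000e-02] deg 4.0 cost 0.037
holder_square_small [4.7984e+02 1.1672e+02 2.7200e+00 3.9000e-01] deg 22.2 cost 0.068
holder_square_large [ 376.43 -305.52    1.83    1.09] deg 62.5 cost 0.059
empty_round [5.1276e+02 4.1804e+02 1.1000e+00 6.0000e-02] deg 3.3 cost 0.072
empty_square [ 5.7469e+02 -2.0000e-02  0.0000e+00  0.0000e+00] deg 0.0 cost 1.0
```

View pics/fit2.png

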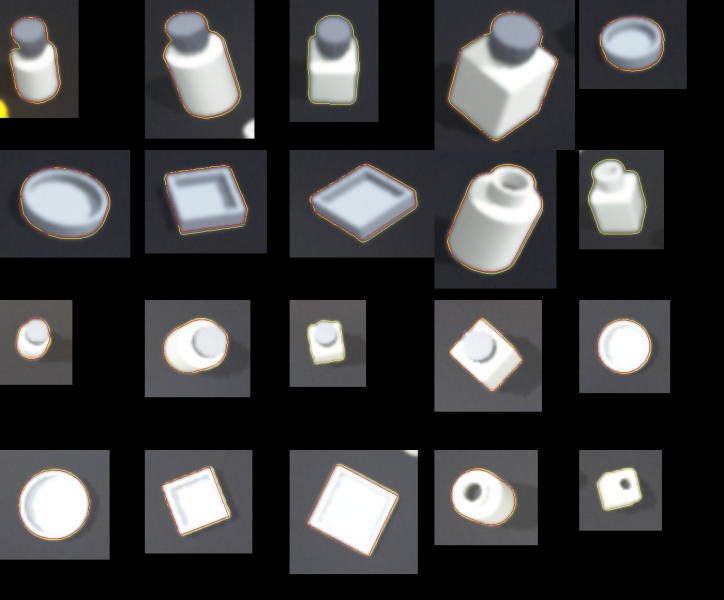

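The overlays fit closely and z comes out near 0 to 3 mm, as it should. The two small-square fits failed on their start point, so I'll fix that.

```bash
sed -i 's/\[600,0\],method/[600,50],method/' fit.py; sed -i 's/^for n,(s,t).*/&\n    if n not in("square_small","empty_square"): continue/;s/fit2/fit3/;s/^rows=.*/import sys;sys.exit()/' run.py; python3 run.py
```

```text
square_small [6.6869e+02 8.5420e+01 6.0000e-02 2.3000e-01] deg 13.4 cost 0.061
empty_square [ 5.7727e+02 -2.7955e+02  2.3200e+00  2.3000e-01] deg 13.0 cost 0.074
```

Call:
arm_command(motion=[0, 0, -0.109, 0, -0.1, 0, 0.7, 0, 0, -0.109, 0, -0.1, 0, 0.7, 0, 0, 0, 0, -0.1, 0, 0.7, 0, 0, 0, 0, -0.1, 0, 0.7, 0, 0, 0, 0, -0.1, 0, 0.7], squeeze=20)

```text
clock: 1.72
eef_pos: [120.5, 309.1, 214.7]
ee_rot: [0.0, -0.001, 1.0, 0.0]
wrist_force: [1.1, 0.7, 1.0]
grip_width: 0.701
grasp_force: 0.0
```

Call:
arm_command(motion=[0, 0, 0, -0.079, -0.0615, 0, 0.6, 0, 0, 0, -0.079, -0.0615, 0, 0.6, 0, 0, 0, -0.079, -0.0615, 0, 0.6, 0, 0, 0, -0.079, -0.0615, 0, 0.6, 0, 0, 0, -0.079, -0.0615, 0, 0.6])

```text
clock: 2.35
eef_pos: [359.5, 124.7, 215.0]
ee_rot: [0.001, 0.0, 1.0, 0.0]
wrist_force: [-0.2, 1.3, 0.2]
grip_width: 0.6
grasp_force: 0.0
```

Call:
arm_command(motion=[0, 0, 0, -0.079, -0.0615, 0, 0.6, 0, 0, 0, -0.079, -0.0615, 0, 0.6, 0, 0, 0, -0.079, -0.0615, 0, 0.6, 0, 0, 0, -0.079, -0.0615, 0, 0.6, 0, 0, 0, -0.079, -0.0615, 0, 0.6])

```text
clock: 2.98
eef_pos: [596.5, -59.4, 214.7]
ee_rot: [0.0, -0.0, 1.0, 0.0]
wrist_force: [-0.1, 0.6, -0.9]
grip_width: 0.6
grasp_force: 0.0
```

Call:
arm_command(motion=[0, 0, 0, -0.076, -0.062, 0, 0.6, 0, 0, 0, 0, 0, 0, 0.6, 0, 0, 0, 0, 0, 0.095, 0.6, 0, 0, 0, 0, 0, 0.07, 0.6, 0, 0, 0, 0, 0, 0, 0.6])

```text
clock: 3.6
eef_pos: [638.8, -94.2, 113.3]
ee_rot: [-0.003, -0.0, 1.0, 0.001]
wrist_force: [1.1, -0.3, -0.3]
grip_width: 0.6
grasp_force: 0.0
```

```bash
cat > look.py <<'E'
from h import *; import sys
n=sys.argv[1]; o=[]
for k in range(2,len(sys.argv),3):
    c,u,v=sys.argv[k],int(sys.argv[k+1]),int(sys.argv[k+2]); im=viewer.capture(c)[...,::-1]
    u=min(max(u,50),590);v=min(max(v,50),430)
    o.append(cv2.resize(im[v-50:v+50,u-50:u+50],(400,400),interpolation=cv2.INTER_CUBIC))
cv2.imwrite(f'pics/{n}.png',np.hstack(o))
s=arm.state();print(s['clock'],s['eef_pos'].round(1),s['wrist_force'].round(1))
E
python3 look.py a1 scene 270 250 top 345 195
```

```text
3.7 [641.  -94.8 117.1] [0.9 1.3 0.8]
```

View pics/a1.png

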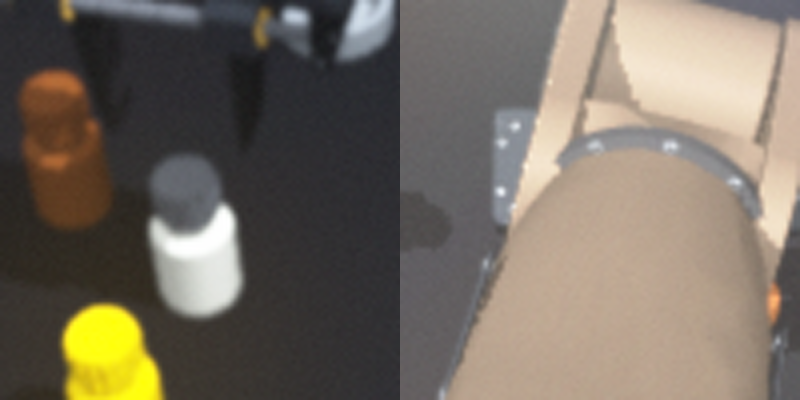

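The open fingers straddle the white bottle's cap (about (186,180) in the crop), well clear of the brown bottle. Descend and close.

Call:
arm_command(motion=[0, 0, 0, -0.002, -0.003, 0.054, 0.6, 0, 0, 0, 0, 0, 0.054, 0.6, 0, 0, 0, 0, 0, 0, 0.6, 0, 0, 0, 0, 0, 0, 0.2, 0, 0, 0, 0, 0, 0, 0.2])

```text
clock: 4.32
eef_pos: [642.7, -97.1, 52.9]
ee_rot: [0.001, -0.0, 1.0, -0.0]
wrist_force: [0.5, 0.1, 0.3]
grip_width: 0.444
grasp_force: 0.0
```

Call:
arm_command(motion=[0, 0, 0, 0, 0, 0, 0.2, 0, 0, 0, 0, 0, 0, 0.2])

```text
clock: 4.58
eef_pos: [642.3, -97.0, 51.7]
ee_rot: [0.001, -0.0, 1.0, -0.0]
wrist_force: [-0.0, -0.5, 5.3]
grip_width: 0.308
grasp_force: 20.0
```

Call:
arm_command(motion=[0, 0, 0, 0, 0, -0.02, 0.2, 0, 0, 0, 0, 0, -0.05, 0.2, 0, 0, 0, 0, 0, -0.06, 0.2, 0, 0, 0, 0, 0, -0.05, 0.2, 0, 0, 0, 0, 0, -0.02, 0.2])

```text
clock: 5.2
eef_pos: [642.3, -97.0, 173.0]
ee_rot: [0.001, -0.0, 1.0, -0.0]
wrist_force: [-0.0, 0.2, -1.8]
grip_width: 0.313
grasp_force: 20.0
```

Call:
arm_command(motion=[0, 0, 0, 0.04, 0, 0, 0.2, 0, 0, 0, 0.07, 0.007, 0, 0.2, 0, 0, 0, 0.07, 0.007, 0, 0.2, 0, 0, 0, 0.07, 0.007, 0, 0.2, 0, 0, 0, 0.05, 0.006, 0, 0.2])

```text
clock: 5.82
eef_pos: [459.8, -80.4, 170.4]
ee_rot: [-0.001, -0.0, 1.0, 0.0]
wrist_force: [-0.3, 0.1, -1.0]
grip_width: 0.31
grasp_force: 20.0
```

Call:
arm_command(motion=[0, 0, 0, 0.03, 0, 0, 0.2, 0, 0, 0, 0.01, 0, 0, 0.2, 0, 0, 0, 0, 0, 0, 0.2, 0, 0, 0, 0, 0, 0, 0.2])

```text
clock: 6.32
eef_pos: [438.5, -80.9, 170.7]
ee_rot: [0.0, -0.0, 1.0, 0.0]
wrist_force: [0.1, -0.2, -1.2]
grip_width: 0.314
grasp_force: 20.0
```

```bash
python3 look.py a2 scene 305 175 top 345 270
```

```text
6.425 [438.3 -80.9 170.6] [-0.7  0.3 -1.3]
```

View pics/a2.png

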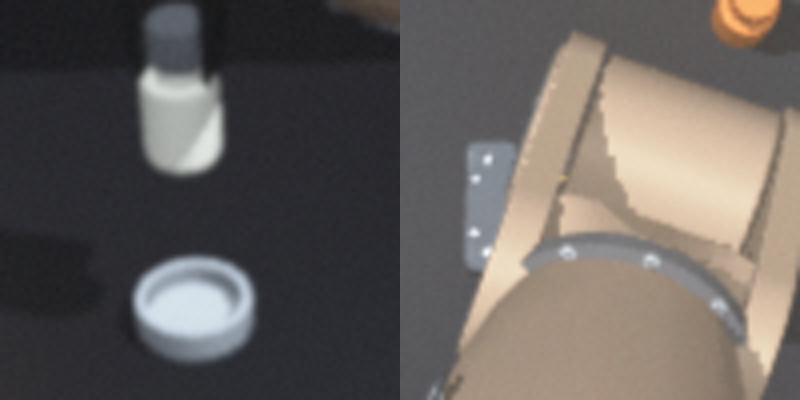

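The bottle hangs upright at about (182,95) in the crop, above the holder at (193,305). Lower it.

Call:
arm_command(motion=[0, 0, 0, 0, 0, 0.06, 0.2, 0, 0, 0, 0, 0, 0.07, 0.2, 0, 0, 0, 0, 0, 0.04, 0.2, 0, 0, 0, 0, 0, 0.01, 0.2, 0, 0, 0, 0, 0, 0, 0.2])

```text
clock: 7.05
eef_pos: [438.1, -80.9, 63.0]
ee_rot: [-0.0, -0.0, 1.0, 0.0]
wrist_force: [-0.4, 0.9, -0.2]
grip_width: 0.311
grasp_force: 20.0
```

Call:
arm_command(motion=[0, 0, 0, 0, 0, 0.004, 0.2, 0, 0, 0, 0, 0, 0.003, 0.2, 0, 0, 0, 0, 0, 0, 0.2])

```text
clock: 7.42
eef_pos: [438.0, -80.8, 58.9]
ee_rot: [0.0, -0.0, 1.0, -0.0]
wrist_force: [-0.2, -0.4, -1.7]
grip_width: 0.311
grasp_force: 20.0
```

Call:
arm_command(motion=[0, 0, 0, 0, 0, 0.002, 0.2, 0, 0, 0, 0, 0, 0.0015, 0.2, 0, 0, 0, 0, 0, 0, 0.2])

```text
clock: 7.8
eef_pos: [438.3, -81.3, 57.4]
ee_rot: [0.001, -0.0, 1.0, -0.0]
wrist_force: [-3.7, -2.3, 13.7]
grip_width: 0.313
grasp_force: 20.0
```

Contact with the floor at 57.4. Open and rise.

Call:
arm_command(motion=[0, 0, 0, 0, 0, 0, 0.6, 0, 0, 0, 0, 0, 0, 0.6, 0, 0, 0, 0, 0, 0, 0.6, 0, 0, 0, 0, 0, -0.04, 0.6, 0, 0, 0, 0, 0, -0.08, 0.6])

```text
clock: 8.43
eef_pos: [437.1, -80.6, 128.2]
ee_rot: [-0.002, -0.0, 1.0, 0.001]
wrist_force: [0.3, -0.7, 1.0]
grip_width: 0.596
grasp_force: 0.0
```

Call:
arm_command(motion=[0, 0, 0, 0, 0, -0.1, 0.7, 0, 0, 0, 0, 0, -0.03, 0.7, 0, 0, 0, 0, -0.1, 0, 0.7, 0, 0, 0, 0, -0.1, 0, 0.7, 0, 0, 0, -0.03, -0.09, 0, 0.7])

```text
clock: 9.05
eef_pos: [455.4, -256.7, 206.7]
ee_rot: [0.0, 0.0, 1.0, 0.0]
wrist_force: [1.5, 1.1, 0.3]
grip_width: 0.701
grasp_force: 0.0
```

Call:
arm_command(motion=[0, 0, 0, -0.02, -0.1, 0, 0.7, 0, 0, 0, -0.015, -0.1, 0, 0.7, 0, 0, 0, 0, -0.035, 0, 0.7, 0, 0, 0, 0, 0, 0.06, 0.7, 0, 0, 0, 0, 0, 0.06, 0.7])

```text
clock: 9.68
eef_pos: [476.7, -395.2, 133.6]
ee_rot: [0.0, -0.0, 1.0, 0.0]
wrist_force: [0.3, -1.0, -0.3]
grip_width: 0.697
grasp_force: 0.0
```

Call:
arm_command(motion=[0, 0, 0, 0, 0, 0, 0.7, 0, 0, 0, 0, 0, 0, 0.7])

```text
clock: 9.93
eef_pos: [477.5, -395.7, 135.8]
ee_rot: [0.0, -0.0, 1.0, -0.0]
wrist_force: [0.2, 0.0, 0.3]
grip_width: 0.699
grasp_force: 0.0
```

```bash
python3 look.py a3 scene 165 170 scene 305 175
```

```text
10.025 [ 477.6 -396.   136.2] [-0.5  0.1  1.3]
```

View pics/a3.png

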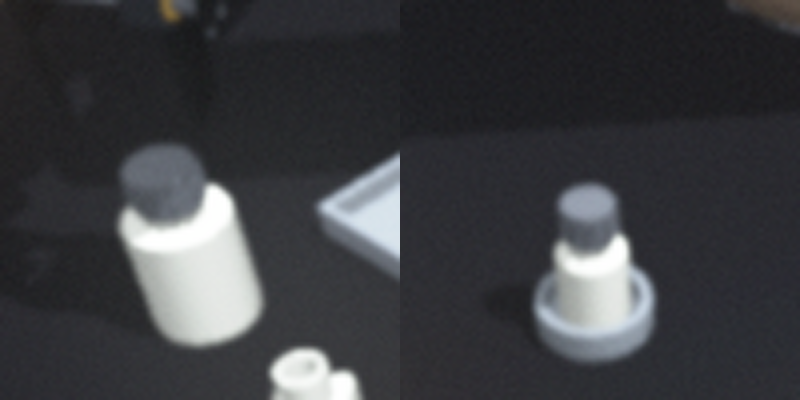

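The small round bottle stands seated in its cup ((592,270) in the crop). The gripper is above the large round cap ((165,185)).

Call:
arm_command(motion=[0, 0, 0, 0.001, -0.0025, 0.05, 0.7, 0, 0, 0, 0, 0, 0.049, 0.7, 0, 0, 0, 0, 0, 0, 0.7, 0, 0, 0, 0, 0, 0, 0.3, 0, 0, 0, 0, 0, 0, 0.3], squeeze=35)

```text
clock: 10.65
eef_pos: [476.9, -397.7, 76.6]
ee_rot: [0.001, -0.0, 1.0, -0.001]
wrist_force: [0.2, -0.2, 0.6]
grip_width: 0.547
grasp_force: 0.0
```

Call:
arm_command(motion=[0, 0, 0, 0, 0, 0, 0.3, 0, 0, 0, 0, 0, 0, 0.3])

```text
clock: 10.9
eef_pos: [476.7, -397.6, 75.9]
ee_rot: [0.001, -0.0, 1.0, -0.0]
wrist_force: [0.4, -0.4, 5.2]
grip_width: 0.415
grasp_force: 35.0
```

Call:
arm_command(motion=[0, 0, 0, 0, 0, -0.02, 0.3, 0, 0, 0, 0, 0, -0.05, 0.3, 0, 0, 0, 0, 0, -0.07, 0.3, 0, 0, 0, 0, 0, -0.055, 0.3, 0, 0, 0, 0, 0, -0.02, 0.3])

```text
clock: 11.52
eef_pos: [476.7, -397.5, 206.3]
ee_rot: [0.001, -0.0, 1.0, -0.001]
wrist_force: [-0.4, -0.6, -3.1]
grip_width: 0.413
grasp_force: 35.0
```

Call:
arm_command(motion=[0, 0, 0, 0.008, 0.05, 0, 0.3, 0, 0, 0, 0.008, 0.09, 0, 0.3, 0, 0, 0, 0.008, 0.09, 0, 0.3, 0, 0, 0, 0.008, 0.09, 0, 0.3, 0, 0, 0, 0.008, 0.09, 0, 0.3])

```text
clock: 12.15
eef_pos: [451.5, -149.5, 203.4]
ee_rot: [-0.001, -0.0, 1.0, 0.0]
wrist_force: [1.5, 0.3, -2.4]
grip_width: 0.414
grasp_force: 35.0
```

Call:
arm_command(motion=[0, 0, 0, 0.008, 0.09, 0, 0.3, 0, 0, 0, 0.008, 0.09, 0, 0.3, 0, 0, 0, 0.008, 0.09, 0, 0.3, 0, 0, 0, 0.008, 0.09, 0, 0.3, 0, 0, 0, 0.008, 0.09, 0, 0.3])

```text
clock: 12.78
eef_pos: [427.4, 120.3, 203.7]
ee_rot: [-0.0, -0.0, 1.0, -0.0]
wrist_force: [0.6, -0.1, -2.7]
grip_width: 0.414
grasp_force: 35.0
```

Call:
arm_command(motion=[0, 0, 0, 0.008, 0.09, 0, 0.3, 0, 0, 0, 0.008, 0.08, 0, 0.3, 0, 0, 0, 0.008, 0.05, 0, 0.3, 0, 0, 0, 0, 0, 0, 0.3, 0, 0, 0, 0, 0, 0, 0.3])

```text
clock: 13.4
eef_pos: [413.4, 250.1, 203.6]
ee_rot: [-0.001, -0.0, 1.0, -0.0]
wrist_force: [0.4, -0.5, -2.3]
grip_width: 0.414
grasp_force: 35.0
```

Call:
arm_command(motion=[0, 0, 0, 0.007, 0.035, 0, 0.3, 0, 0, 0, 0, 0.021, 0, 0.3, 0, 0, 0, 0, 0, 0, 0.3, 0, 0, 0, 0, 0, 0.05, 0.3, 0, 0, 0, 0, 0, 0.05, 0.3])

```text
clock: 14.02
eef_pos: [409.7, 283.6, 143.6]
ee_rot: [0.0, -0.0, 1.0, 0.0]
wrist_force: [-0.1, 0.8, -3.2]
grip_width: 0.411
grasp_force: 35.0
```

Call:
arm_command(motion=[0, 0, 0, 0, 0, 0.05, 0.3, 0, 0, 0, 0, 0, 0.03, 0.3, 0, 0, 0, 0, 0, 0.012, 0.3, 0, 0, 0, 0, 0, 0, 0.3])

```text
clock: 14.52
eef_pos: [409.6, 283.9, 89.0]
ee_rot: [-0.0, -0.0, 1.0, -0.0]
wrist_force: [0.6, -0.2, -2.1]
grip_width: 0.412
grasp_force: 35.0
```

Call:
arm_command(motion=[0, 0, 0, 0, 0, 0.005, 0.3, 0, 0, 0, 0, 0, 0.003, 0.3, 0, 0, 0, 0, 0, 0.002, 0.3, 0, 0, 0, 0, 0, 0, 0.3])

```text
clock: 15.02
eef_pos: [409.5, 284.3, 83.0]
ee_rot: [0.0, -0.0, 1.0, 0.0]
wrist_force: [0.3, -0.3, -2.2]
grip_width: 0.413
grasp_force: 35.0
```

Call:
arm_command(motion=[0, 0, 0, 0, 0, 0.0015, 0.3, 0, 0, 0, 0, 0, 0.0015, 0.3, 0, 0, 0, 0, 0, 0, 0.3])

```text
clock: 15.4
eef_pos: [409.7, 284.3, 81.8]
ee_rot: [0.0, -0.0, 1.0, 0.0]
wrist_force: [-1.7, -2.8, 8.7]
grip_width: 0.412
grasp_force: 35.0
```

Call:
arm_command(motion=[0, 0, 0, 0, 0, 0, 0.7, 0, 0, 0, 0, 0, 0, 0.7, 0, 0, 0, 0, 0, 0, 0.7, 0, 0, 0, 0, 0, -0.04, 0.7, 0, 0, 0, 0, 0, -0.09, 0.7])

```text
clock: 16.02
eef_pos: [408.7, 283.8, 158.5]
ee_rot: [-0.002, -0.0, 1.0, -0.001]
wrist_force: [0.7, 0.4, 0.1]
grip_width: 0.701
grasp_force: 0.0
```

Call:
arm_command(motion=[0, 0, 0, -0.08, -0.0613, -0.02, 0.6, 0, 0, 0, -0.08, -0.0613, 0, 0.6, 0, 0, 0, -0.08, -0.0613, 0, 0.6, 0, 0, 0, -0.08, -0.0613, 0, 0.6, 0, 0, 0, -0.08, -0.0613, 0, 0.6])

```text
clock: 16.65
eef_pos: [650.9, 99.0, 171.0]
ee_rot: [-0.0, -0.0, 1.0, 0.0]
wrist_force: [-0.4, 0.5, 0.4]
grip_width: 0.601
grasp_force: 0.0
```

Call:
arm_command(motion=[0, 0, 0, -0.03, -0.024, 0, 0.6, 0, 0, 0, 0, 0, 0.05, 0.6, 0, 0, 0, 0, 0, 0.05, 0.6, 0, 0, 0, 0, 0, 0, 0.6])

```text
clock: 17.15
eef_pos: [666.5, 86.0, 109.0]
ee_rot: [-0.002, -0.0, 1.0, -0.0]
wrist_force: [-0.6, -1.3, 1.0]
grip_width: 0.603
grasp_force: 0.0
```

```bash
python3 look.py a4 scene 362 270 scene 470 205
```

```text
17.25 [667.9  86.2 111.8] [-0.2 -0.1 -0.7]
```

View pics/a4.png

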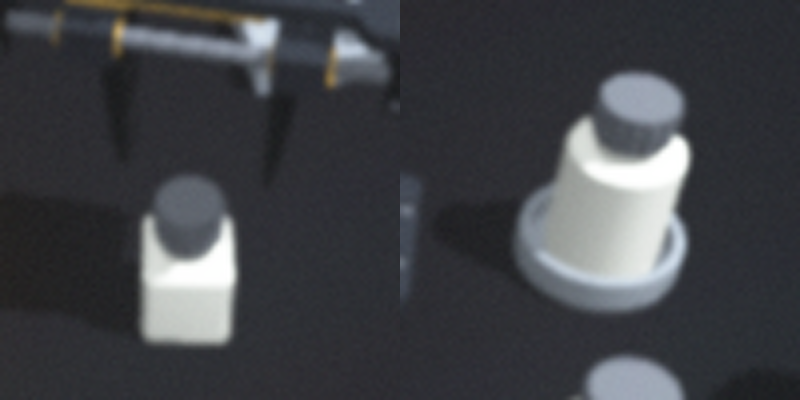

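The large round bottle is seated ((610,215) in the crop). The fingers straddle the small square cap ((190,200)).

Call:
arm_command(motion=[0, 0, 0, -0.001, -0.001, 0.05, 0.6, 0, 0, 0, 0, 0, 0.05, 0.6, 0, 0, 0, 0, 0, 0, 0.6, 0, 0, 0, 0, 0, 0, 0.2, 0, 0, 0, 0, 0, 0, 0.2], squeeze=20)

```text
clock: 17.88
eef_pos: [668.9, 85.6, 52.9]
ee_rot: [0.001, -0.0, 1.0, 0.0]
wrist_force: [0.5, 0.4, 0.1]
grip_width: 0.442
grasp_force: 0.0
```

Call:
arm_command(motion=[0, 0, 0, 0, 0, 0, 0.2, 0, 0, 0, 0, 0, 0, 0.2])

```text
clock: 18.12
eef_pos: [668.6, 85.5, 51.9]
ee_rot: [0.001, -0.0, 1.0, 0.0]
wrist_force: [-1.2, -0.2, 4.3]
grip_width: 0.31
grasp_force: 20.0
```

Call:
arm_command(motion=[0, 0, 0, 0, 0, -0.02, 0.2, 0, 0, 0, 0, 0, -0.05, 0.2, 0, 0, 0, 0, 0, -0.06, 0.2, 0, 0, 0, 0.03, 0.005, -0.02, 0.2, 0, 0, 0, 0.06, 0.01, 0, 0.2])

```text
clock: 18.75
eef_pos: [614.5, 94.4, 142.7]
ee_rot: [0.001, -0.0, 1.0, 0.0]
wrist_force: [-0.2, -0.3, -1.8]
grip_width: 0.313
grasp_force: 20.0
```

Call:
arm_command(motion=[0, 0, 0, 0.07, 0.012, 0, 0.2, 0, 0, 0, 0.07, 0.012, 0, 0.2, 0, 0, 0, 0.055, 0.01, 0, 0.2, 0, 0, 0, 0.03, 0.003, 0, 0.2, 0, 0, 0, 0, 0, 0, 0.2])

```text
clock: 19.38
eef_pos: [478.6, 116.8, 141.9]
ee_rot: [0.0, -0.001, 1.0, 0.0]
wrist_force: [-0.3, 0.3, -0.4]
grip_width: 0.312
grasp_force: 20.0
```

Call:
arm_command(motion=[0, 0, -0.07, 0, 0, 0, 0.2, 0, 0, -0.077, 0, 0, 0, 0.2, 0, 0, 0, 0, 0, 0, 0.2])

```text
clock: 19.75
eef_pos: [480.1, 116.5, 141.3]
ee_rot: [0.0, -0.077, 0.997, 0.0]
wrist_force: [0.4, 0.3, -1.5]
grip_width: 0.309
grasp_force: 20.0
```

```bash
python3 look.py a5 scene 388 210 scene 470 275; python3 -c "
from station import arm;s=arm.state()['ee_rot'];import numpy as np;print(np.degrees(2*np.arctan2(s[1],s[2])))"
```

```text
19.85 [479.7 116.5 141.2] [ 1.1 -0.5 -1. ]
-8.729878646494932
```

View pics/a5.png

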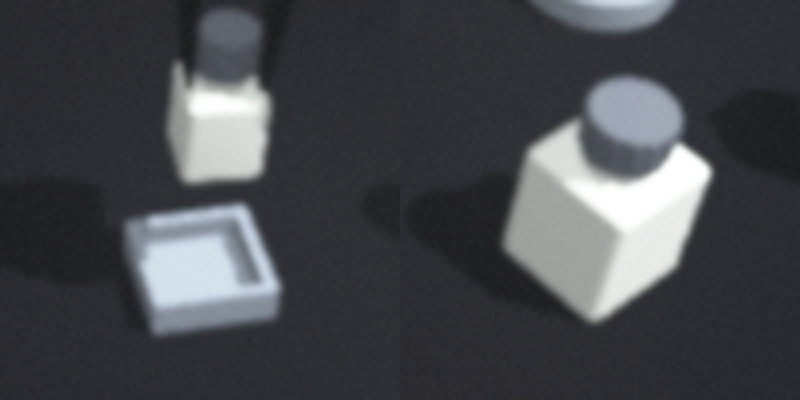

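The bottle is upright and square to the holder below it. Lower it.

Call:
arm_command(motion=[0, 0, 0, 0, 0, 0.05, 0.2, 0, 0, 0, 0, 0, 0.05, 0.2, 0, 0, 0, 0, 0, 0.027, 0.2, 0, 0, 0, 0, 0, 0.005, 0.2, 0, 0, 0, 0, 0, 0, 0.2])

```text
clock: 20.48
eef_pos: [479.5, 116.6, 62.2]
ee_rot: [0.0, -0.077, 0.997, 0.0]
wrist_force: [-0.1, 0.8, -0.6]
grip_width: 0.314
grasp_force: 20.0
```

Call:
arm_command(motion=[0, 0, 0, 0, 0, 0.004, 0.2, 0, 0, 0, 0, 0, 0.0025, 0.2, 0, 0, 0, 0, 0, 0, 0.2])

```text
clock: 20.85
eef_pos: [479.2, 116.6, 58.2]
ee_rot: [0.0, -0.077, 0.997, 0.0]
wrist_force: [-0.4, -1.1, -1.1]
grip_width: 0.309
grasp_force: 20.0
```

Call:
arm_command(motion=[0, 0, 0, 0, 0, 0.0015, 0.2, 0, 0, 0, 0, 0, 0, 0.2])

```text
clock: 21.1
eef_pos: [479.5, 116.4, 57.7]
ee_rot: [0.001, -0.077, 0.997, -0.0]
wrist_force: [-1.1, -3.8, 7.0]
grip_width: 0.312
grasp_force: 20.0
```

Call:
arm_command(motion=[0, 0, 0, 0, 0, 0, 0.6, 0, 0, 0, 0, 0, 0, 0.6, 0, 0, 0, 0, 0, 0, 0.6, 0, 0, 0, 0, 0, -0.04, 0.6, 0, 0, 0, 0, 0, -0.09, 0.7])

```text
clock: 21.72
eef_pos: [478.2, 116.5, 134.5]
ee_rot: [-0.002, -0.077, 0.997, 0.0]
wrist_force: [0.5, 0.2, -0.3]
grip_width: 0.656
grasp_force: 0.0
```

Call:
arm_command(motion=[0, 0, 0.147, 0, 0, -0.09, 0.7, 0, 0, 0, -0.053, 0.07, 0, 0.7, 0, 0, 0, -0.053, 0.07, 0, 0.7, 0, 0, 0, -0.053, 0.07, 0, 0.7, 0, 0, 0, -0.053, 0.07, 0, 0.7])

```text
clock: 22.35
eef_pos: [607.0, 286.1, 189.0]
ee_rot: [-0.0, -0.0, 1.0, 0.0]
wrist_force: [1.4, -0.2, -0.4]
grip_width: 0.7
grasp_force: 0.0
```

Call:
arm_command(motion=[0, 0, 0.1065, 0, 0, 0, 0.7, 0, 0, 0.1065, 0, 0, 0.05, 0.7, 0, 0, 0, 0, 0, 0.02, 0.7, 0, 0, 0, 0, 0, 0, 0.7])

```text
clock: 22.85
eef_pos: [606.0, 284.5, 146.5]
ee_rot: [-0.001, 0.11, 0.994, -0.0]
wrist_force: [0.1, -0.2, 1.0]
grip_width: 0.698
grasp_force: 0.0
```

```bash
python3 look.py a6 scene 470 260 scene 388 210; python3 -c "
from station import arm;s=arm.state()['ee_rot'];import numpy as np;print(np.degrees(2*np.arctan2(s[1],s[2])))"
```

```text
22.95 [606.6 284.7 147.9] [ 0.3 -0.9 -0.8]
12.669589105166128
```

View pics/a6.png

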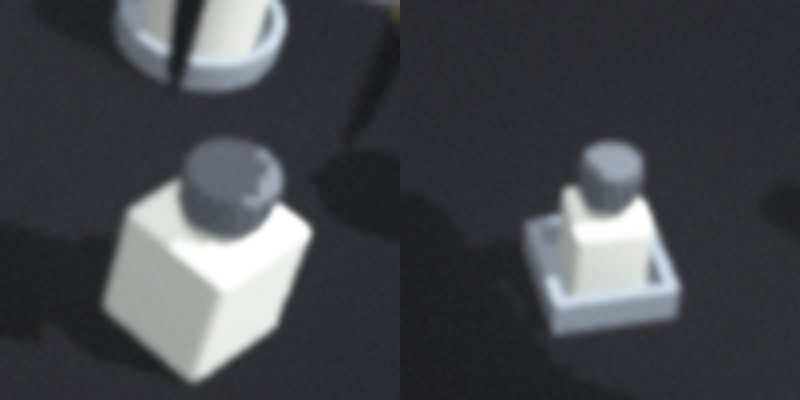

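The small square bottle is seated squarely. The fingers straddle the large square cap ((232,185) in the crop).

Call:
arm_command(motion=[0, 0, 0, 0, -0.001, 0.06, 0.7, 0, 0, 0, 0, 0, 0.059, 0.7, 0, 0, 0, 0, 0, 0, 0.7, 0, 0, 0, 0, 0, 0, 0.3, 0, 0, 0, 0, 0, 0, 0.3], squeeze=35)

```text
clock: 23.58
eef_pos: [606.6, 284.2, 77.1]
ee_rot: [0.001, 0.111, 0.994, 0.0]
wrist_force: [-0.1, -0.2, -0.0]
grip_width: 0.543
grasp_force: 0.0
```

Call:
arm_command(motion=[0, 0, 0, 0, 0, 0, 0.3, 0, 0, 0, 0, 0, 0, 0.3])

```text
clock: 23.82
eef_pos: [606.4, 284.1, 76.4]
ee_rot: [0.0, 0.111, 0.994, 0.0]
wrist_force: [-0.2, -1.6, 3.3]
grip_width: 0.414
grasp_force: 35.0
```

Call:
arm_command(motion=[0, 0, 0, 0, 0, -0.02, 0.3, 0, 0, 0, 0, 0, -0.05, 0.3, 0, 0, 0, 0, 0, -0.07, 0.3, 0, 0, -0.1065, 0, 0, -0.055, 0.3, 0, 0, -0.1065, 0, 0, -0.02, 0.3])

```text
clock: 24.45
eef_pos: [606.5, 284.3, 207.8]
ee_rot: [0.002, -0.002, 1.0, 0.001]
wrist_force: [1.1, -0.4, -2.0]
grip_width: 0.411
grasp_force: 35.0
```

Call:
arm_command(motion=[0, 0, 0, 0.0156, -0.04, 0, 0.3, 0, 0, 0, 0.0312, -0.08, 0, 0.3, 0, 0, 0, 0.0312, -0.08, 0, 0.3, 0, 0, 0, 0.0312, -0.08, 0, 0.3, 0, 0, 0, 0.0312, -0.08, 0, 0.3])

```text
clock: 25.08
eef_pos: [521.2, 66.7, 205.4]
ee_rot: [0.0, -0.0, 1.0, 0.0]
wrist_force: [1.0, -0.4, -2.2]
grip_width: 0.413
grasp_force: 35.0
```

Call:
arm_command(motion=[0, 0, 0, 0.0312, -0.08, 0, 0.3, 0, 0, 0, 0.0312, -0.08, 0, 0.3, 0, 0, 0, 0.0312, -0.08, 0, 0.3, 0, 0, 0, 0.0312, -0.08, 0, 0.3, 0, 0, 0, 0.0312, -0.08, 0, 0.3])

```text
clock: 25.7
eef_pos: [427.8, -173.4, 205.4]
ee_rot: [0.0, -0.0, 1.0, -0.0]
wrist_force: [1.2, -0.2, -1.9]
grip_width: 0.416
grasp_force: 35.0
```

Call:
arm_command(motion=[0, 0, 0, 0.0312, -0.08, 0, 0.3, 0, 0, 0, 0.0312, -0.08, 0, 0.3, 0, 0, 0, 0.0156, -0.04, 0, 0.3, 0, 0, 0, 0.009, -0.023, 0, 0.3, 0, 0, 0, 0, 0, 0, 0.3])

```text
clock: 26.32
eef_pos: [376.3, -306.0, 204.9]
ee_rot: [0.0, 0.0, 1.0, 0.0]
wrist_force: [-0.1, 0.1, -1.6]
grip_width: 0.411
grasp_force: 35.0
```

```bash
python3 look.py a7 scene 220 155 top 420 300; python3 -c "
from station import arm;s=arm.state();q=s['ee_rot'];import numpy as np;print(np.degrees(2*np.arctan2(q[1],q[2])),s['q'])"
```

```text
26.425 [ 376.6 -305.   204.8] [-0.5  0.5 -1.2]
-0.055479476147965404 [-8.17294056e-01  3.04799217e-01  1.90528839e+00  3.56643573e-04
  9.31825745e-01 -2.38927142e+00]
```

View pics/a7.png

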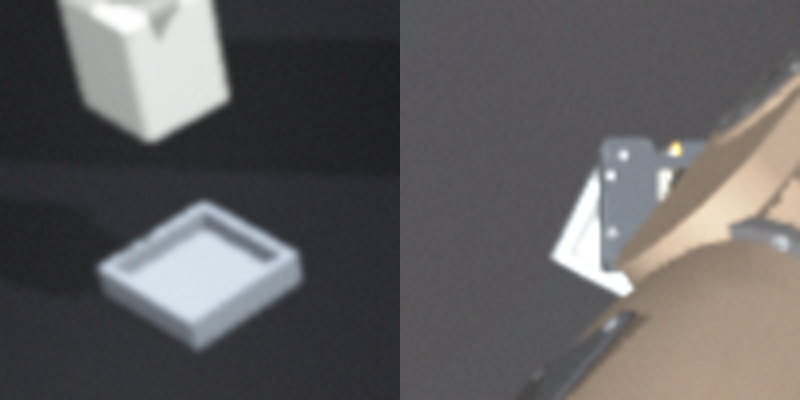

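The bottle is upright above the holder with edges parallel to it. Lower it.

Call:
arm_command(motion=[0, 0, 0, 0, 0, 0.05, 0.3, 0, 0, 0, 0, 0, 0.07, 0.3, 0, 0, 0, 0, 0, 0.05, 0.3, 0, 0, 0, 0, 0, 0.022, 0.3, 0, 0, 0, 0, 0, 0, 0.3])

```text
clock: 27.05
eef_pos: [376.7, -305.3, 89.4]
ee_rot: [-0.0, -0.001, 1.0, 0.0]
wrist_force: [-0.0, 0.2, -0.9]
grip_width: 0.417
grasp_force: 35.0
```

Call:
arm_command(motion=[0, 0, 0, 0, 0, 0.005, 0.3, 0, 0, 0, 0, 0, 0.004, 0.3, 0, 0, 0, 0, 0, 0.002, 0.3, 0, 0, 0, 0, 0, 0, 0.3])

```text
clock: 27.55
eef_pos: [376.4, -305.9, 83.0]
ee_rot: [0.0, -0.0, 1.0, -0.0]
wrist_force: [0.4, -1.2, -1.6]
grip_width: 0.414
grasp_force: 35.0
```

Call:
arm_command(motion=[0, 0, 0, 0, 0, 0.0015, 0.3, 0, 0, 0, 0, 0, 0, 0.3])

```text
clock: 27.8
eef_pos: [376.6, -306.1, 82.4]
ee_rot: [0.0, -0.0, 1.0, -0.0]
wrist_force: [-0.8, 0.2, 4.2]
grip_width: 0.413
grasp_force: 35.0
```

Call:
arm_command(motion=[0, 0, 0, 0, 0, 0, 0.7, 0, 0, 0, 0, 0, 0, 0.7, 0, 0, 0, 0, 0, 0, 0.7, 0, 0, 0, 0, 0, -0.04, 0.7, 0, 0, 0, 0, 0, -0.09, 0.7])

```text
clock: 28.42
eef_pos: [375.7, -305.2, 159.4]
ee_rot: [-0.001, -0.0, 1.0, 0.002]
wrist_force: [1.0, -0.1, 0.8]
grip_width: 0.699
grasp_force: 0.0
```

Call:
arm_command(motion=[0, 0, 0, 0, 0, -0.1, 0.7, 0, 0, 0, 0, 0, -0.08, 0.7, 0, 0, 0, 0, 0, 0, 0.7, 0, 0, 0, 0, 0, 0, 0.7])

```text
clock: 28.92
eef_pos: [376.1, -305.5, 267.2]
ee_rot: [-0.0, -0.0, 1.0, 0.0]
wrist_force: [0.3, 0.0, 0.4]
grip_width: 0.699
grasp_force: 0.0
```

Run:
```python
from h import *
snap('scene','end');s=arm.state();print(s['clock'],s['eef_pos'],s['wrist_force'])
```

```text
28.975 [ 376.01142757 -305.4636336   266.80270568] [-0.249917   -0.22171619  0.35980213]
```

View pics/end.png

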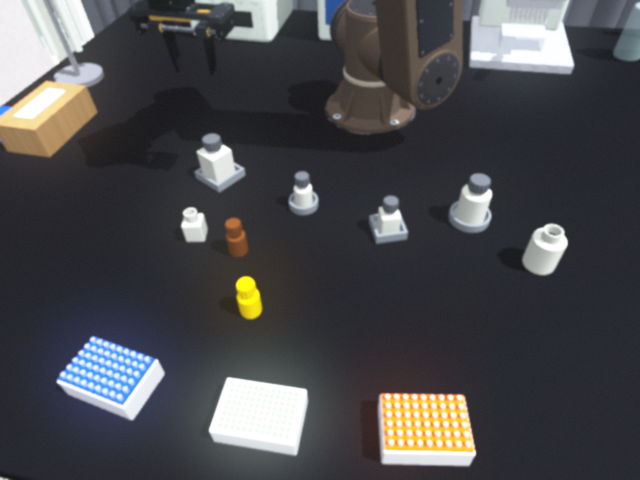

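All four bottles stand in their holders, at (217,160), (303,195), (389,220) and (473,203). The empties at (194,225) and (545,250) have not moved, and the arm is clear.

```bash
python3 -c "
from station import arm;print(arm.sign_off())"
```

```text
the job is handed in; nothing more can be done
None
```

All four capped bottles are standing upright on the floors of their matching holders, the two empty bottles are where they were, and I handed the job in at about 29 s on the robot's clock.

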